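# Half-light check on the sensor test jig

## Robot

A 7-joint arm with a two-finger parallel gripper is mounted at the origin on the work surface. World frame = base frame: x ahead of the robot, y to its left, z up, the work surface at z = 0. Lengths are in mm, angles in rad, forces in N, time in s.
With the tool pointing down it reaches from about 400 to 900 mm from the base axis. Payload 5.5 kg.
Tool frame: the origin (TCP) lies at the very end of the fingers, on their centre line; the grasp point (between the pads) lies 19 mm behind it (env.grip_depth is the distance from the TCP to the grasp point, in mm); z points along the fingers, x is the direction in which the jaws open and shut, and the axes are right-handed (so a half turn about z gives the same grasp; the last joint's range is limited). The gripper opens to 85 mm and grips with 20 to 120 N. Pads are 22 mm wide; open, the fingers measure 114 mm over their backs; the gripper's body (76 mm by 85 mm) begins 54 mm behind the grasp point. The pads swing forward as they close: fully open they stand 13 mm farther back than shut.
Start: joints at [1.552, 0.501, -0.427, 1.55, 0.221, 1.138, -0.21], TCP at [180.79, -624.352, 211.21] pointing down, gripper open.
Joint ranges: [-2.88, 2.88], [-0.31, 2.03], [-1.54, 1.56], [0.2, 2.42], [-1.41, 4.55], [0.19, 2.02], [-2.57, 2.57]. Speed limits (rad/s): [2.57, 2.57, 3.14, 3.14, 3.14, 3.14, 3.14].

## Interface

Orientations are given as a unit quaternion [w, x, y, z].
In Python, from bench import status, viewer, order, env gives the robot as it stands.
- The arm moves only by the tool arm_command, never from a script. Its argument "rows" is a list of rows, each a list of 6 numbers: the shift along the world's x, y, z in cm, then the turn, a rotation vector about the world's x, y, z in degrees. A call has 1 to 5 rows; each row is the pose to reach, as a shift and turn from the pose measured when the call began; what a row does not reach only later rows make up. A row lasts 1/8 s, in which the tool goes at most 62.5 mm and 10.7 degrees, less where a joint would pass 70% of its speed; a pose out of reach is approached as far as the arm can. A call with a gripper value outside its range is refused whole. "jaw" is the closure, from 0 (fully open) to 1 (shut), set as the call begins (left out, the last holds). The fingers move at their own pace and stop on an object; "force" is the grip in N (left out, the last holds). Time passes only in rows, so rows that repeat a pose let the fingers close. It gives the time, the measured TCP pose, the force and the opening at its end, in the units of the state.
- status.observe(): the state, without advancing time (a new reading comes with each control period).
- viewer.snapshot(name): name is "scene" or "top" or "wrist"; returns a dict with "image" (480x640x3 uint8, blue, green, red), "camera_matrix" (3x3 intrinsics, pixels), "xyz" and "attitude" of the camera in the world. Camera axes: x right, y up, looking along -z (the intrinsics and any distortion apply to the point x, -y, -z); pixel columns grow to the right and rows downward; lengths in mm; the calibration is good to about 2 mm. The wrist camera is an equidistant fisheye: a pixel r from the principal point sees the ray r / f radians off the axis. A picture is of the moment at which its call begins. There is no depth.
- order.sign_off(): hands the job in, once; it reports no verdict.
The state is a dict: "clock": time; "joints": joint angles; "joint_vel": joint speeds; "tau": joint torques, N m; "ee_pos": TCP position; "eef_rot": TCP orientation; "wrist_force": force on the tool from outside, world axes, zero at the start; "wrist_torque": the same for the moment, N m; "grip_width": finger opening in mm.
Only numpy, scipy, OpenCV 4.12 (cv2) and the standard library are available. Lean on these libraries where they do the work, as an engineer would, in place of code of your own. Each camera call takes 0.05 s, during which the arm holds its last target. There are 200 camera calls.

## Task

First put the loose two-dot setting block back, fully down, in its own two-dot slot of the block rack and let go of it, keeping the shutter of the light-test jig shut until then. Then slide the sprung shutter by its upright finger tab to half travel, so that the tab stands level with the long middle marks, and finish while still holding it there with the fingers against the spring. Leave the pliers, the spare board and the small block in the rack where they are.

Things in the scene. Friction and masses are not known exactly. Their poses are not given: they have to be found in the camera images.
- block: the loose setting block, a plain aluminium block standing upright on the bench: 40 (its x) x 24 (its y) x 70 mm high, 0.12 to 0.28 kg, two black dots on top. Origin: centre of its underside; z up. Half a turn about z makes no difference.
- holder_mid: fixed grey holder with the two-dot slot, 70 (x) x 76 (y) x 31 mm high; two dots on a white strip along its top's -y edge. Origin: centre of its underside, below the slot's centre, 6 mm above the bench; z up. Slot: 47 (x) x 31 (y) mm, 3 mm chamfer, 25 mm deep, floor 6 mm above the origin. A block fully home stands on that floor, its axes along the holder's (either way round).
- rack: the fixed rack: an aluminium base plate 245 (x) x 90 (y) x 6 mm with three grey holders (one, two and three dots) in a row along x, 75 mm apart; their order varies. Origin: centre of the plate's underside on the bench, z up.
- holder_large: the three-dot holder, same outside as the two-dot one, its slot (53 x 39 mm) empty: the wrong place for the two-dot block. Origin as for the two-dot holder.
- small_block: the one-dot setting block, 32 x 16 x 60 mm, standing in its own one-dot holder in the same rack; leave it there (it may move no more than 15 mm). Origin: centre of its underside.
- jig: the light-test jig, a fixed box 150 (x) x 230 (y) x 70 mm high, shutter on top, opening along jig +y. Origin: centre of its underside on the bench, z up. Guide rails along y, 12 mm wide, at x = -49 and 49 mm, and a cross bar at y = 81 mm, all with tops at z = 82 mm. Black marks across the rails show the tab's places: short at closed (y = -50), long at half (y = -15), short at open (y = 20 mm).
- tab (a point): the shutter's upright finger tab, a dark steel plate 34 (jig x) x 10 (jig y, the sliding direction) x 36 mm high, fixed on the shutter's steel blade (84 x 74 x 3 mm). This point: centre of the tab's underside on the blade, 76.5 mm above the bench; top of the tab 112.5 mm above the bench. Axes as the jig's. Closed, it stands at jig x = 0, y = -50 mm.
- shutter (a joint): opening of the shutter in m: 0 closed, 0.070 fully open, half travel is 0.035; grows as the tab moves along the jig's +y. A spring closes it: about 3 N just off closed, 9 N at half, 14 N fully open, plus 0.6 N friction; let go, it shuts by itself.
- pliers: bystander: small pliers with blue grips, 125 mm long, 12 mm high, lying on the bench; leave them (no more than 20 mm of movement). Origin on the bench below the pivot.
- spare_board: bystander: a green circuit board 62 x 40 x 4 mm with a pale square part on it (9 mm high in all), lying on the bench; leave it (no more than 20 mm of movement). Origin: centre of its underside.
Things that resemble listed ones, but are neither listed nor needed, are in the scene too. Leave any orange or purple look-alike of the block alone.

How it is judged:
By the outcome, as a careful person would: the job done as asked, in the order asked, and still so for the second after the job is handed in, while the arm keeps its last pose, push and grip.
It also fails if it takes over 54 s, if anything falls off the work surface, if the arm or the gripper's body presses on something with over 40 N, if the wrist force passes 120 N, or if a joint passes its speed limit or range.

## Working session

There is one attempt and no reset: what is moved stays moved. The work goes in short steps, Python scripts to look and compute and a tool call to move; the robot and the scene stay as the last step left them, time stands still between calls to the robot, and variables do not carry over. Pictures are saved under pics/ and viewed, about 8 in all and at most 12, crops included, and the job is handed in when it is done.

Besides the shell and the picture viewer there is one more tool, called as name([rows], argument=value, ...), one row to a line, values as JSON. arm_command: Moves the arm, as the interface text tells. Its arguments: {"type":"object","properties":{"rows":{"type":"array"},"jaw":{"type":"number"},"force":{"type":"number"}},"required":["rows"]}

```bash
mkdir -p pics; cat > h.py <<'E'
import numpy as np,cv2
from scipy.spatial.transform import Rotation as R
from bench import status,viewer,order,env
def rot(q): return R.from_quat([q[1],q[2],q[3],q[0]])
def att(a):
    a=np.array(a,float)
    return R.from_matrix(a) if a.shape==(3,3) else rot(a)
def snap(n,f=None):
    s=viewer.snapshot(n)
    if f: cv2.imwrite('pics/'+f,s['image'])
    return s
def ray(s,u,v,fish=False):
    K=np.array(s['camera_matrix'])
    x=(u-K[0,2])/K[0,0]; y=(v-K[1,2])/K[1,1]
    if fish:
        t=np.hypot(x,y); k=np.sin(t)/max(t,1e-9); d=[x*k,-y*k,-np.cos(t)]
    else: d=[x,-y,-1]
    return att(s['attitude']).apply(d)
def hit(s,u,v,z,fish=False):
    o=np.array(s['xyz'],float); d=ray(s,u,v,fish); return o+d*(z-o[2])/d[2]
def proj(s,p,fish=False):
    K=np.array(s['camera_matrix']); c=att(s['attitude']).inv().apply(np.array(p,float)-np.array(s['xyz'],float))
    x,y,z=c[0],-c[1],-c[2]
    if fish:
        r=np.hypot(x,y); t=np.arctan2(r,z); x,y=x/r*t,y/r*t
    else: x,y=x/z,y/z
    return K[0,0]*x+K[0,2],K[1,1]*y+K[1,2]
E
python3 - <<'E'
from h import *
for n in('top','scene'):
    s=snap(n,n+'0.png'); print(n,{k:v for k,v in s.items() if k!='image'})
print(status.observe(),env.grip_depth)
E
```

```text
top {'camera_matrix': array([[611.66209991,   0.        , 326.00870267],
       [  0.        , 611.66209991, 234.35881688],
       [  0.        ,   0.        ,   1.        ]]), 'xyz': array([ 409.32177847,    5.45004649, 1225.65793032]), 'attitude': array([-0.7046083 , -0.04891151,  0.04656711,  0.70637548])}
scene {'camera_matrix': array([[475.0813179 ,   0.        , 323.47328612],
       [  0.        , 475.0813179 , 238.35716279],
       [  0.        ,   0.        ,   1.        ]]), 'xyz': array([901.69887479, 610.12250294, 570.00605029]), 'attitude': array([0.21339642, 0.11284611, 0.4394919 , 0.86520205])}
{'clock': 0.1, 'joints': array([ 1.55223514,  0.50179997, -0.42680644,  1.55135482,  0.22079585,
        1.13830515, -0.21027333]), 'joint_vel': array([ 3.28900488e-04, -2.68068336e-04, -2.36005153e-03, -2.94794527e-03,
       -6.92883597e-05,  2.06376097e-03,  1.63416622e-03]), 'tau': array([-1.10251468e-02, -5.70817709e+01, -5.83899826e+00, -2.81745154e+01,
        1.03969075e-02,  5.53400489e-03, -8.96829192e-06]), 'ee_pos': array([ 180.50945065, -623.73131948,  210.23033876]), 'eef_rot': array([-5.74025605e-04,  7.99411670e-01, -6.00782955e-01, -7.02057595e-04]), 'wrist_force': array([0.20738792, 0.45607453, 0.28295861]), 'wrist_torque': array([-0.07470166,  0.01928787, -0.02747656]), 'grip_width': 85.24784913880121} 18.700000000000003
```

View pics/top0.png

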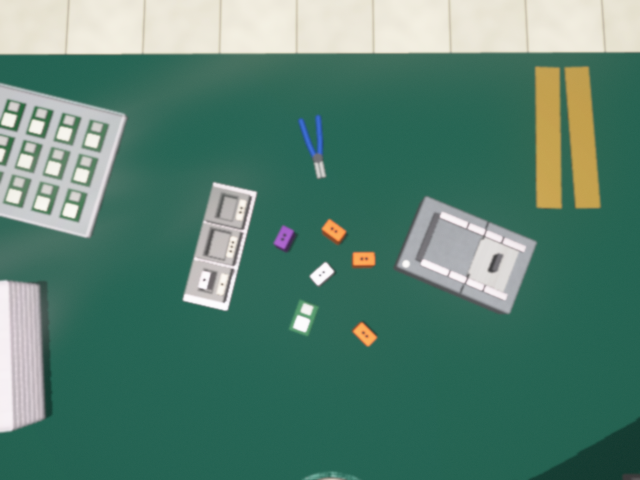

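View pics/scene0.png

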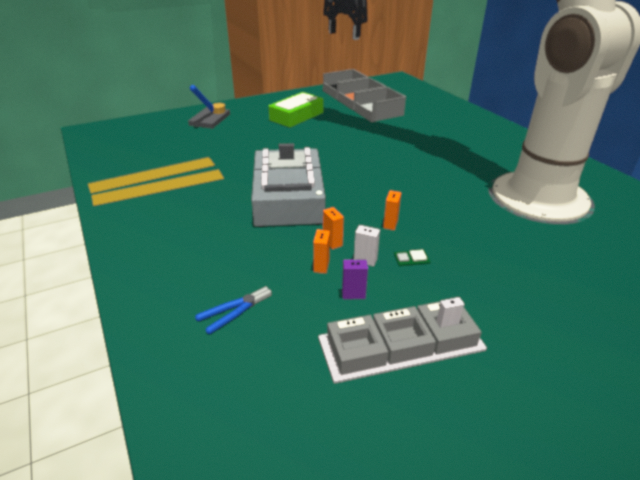

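Top view: block with white top and two dots at (322,273). Rack runs from (234,190) to (205,303), with the two-dot holder at the far end (228,208), three-dot in the middle and one-dot at (208,283). Jig at (467,255), its tab at (495,262). The scene view shows the same order, with orange and purple look-alikes close to the block.

```bash
python3 - <<'E'
from h import *
im=cv2.imread('pics/top0.png')
a=cv2.resize(im[180:312,180:345],None,fx=4,fy=4,interpolation=cv2.INTER_CUBIC)
b=cv2.resize(im[190:320,395:545],None,fx=4,fy=4,interpolation=cv2.INTER_CUBIC)
for m,(x0,y0) in((a,(180,180)),(b,(395,190))):
    for u in range(0,m.shape[1],80): cv2.putText(m,str(x0+u//4),(u,10),0,.4,(0,255,255)); cv2.line(m,(u,0),(u,m.shape[0]),(0,255,255),1) if u%80==0 else 0
    for v in range(0,m.shape[0],80): cv2.putText(m,str(y0+v//4),(0,v+10),0,.4,(0,255,255)); cv2.line(m,(0,v),(m.shape[1],v),(0,255,255),1)
cv2.imwrite('pics/a.png',a);cv2.imwrite('pics/b.png',b)
E
```

```text
(no output)
```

View pics/a.png

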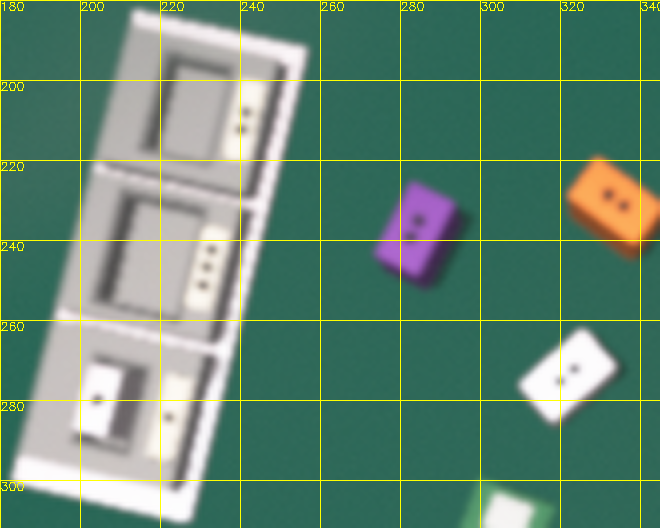

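View pics/b.png

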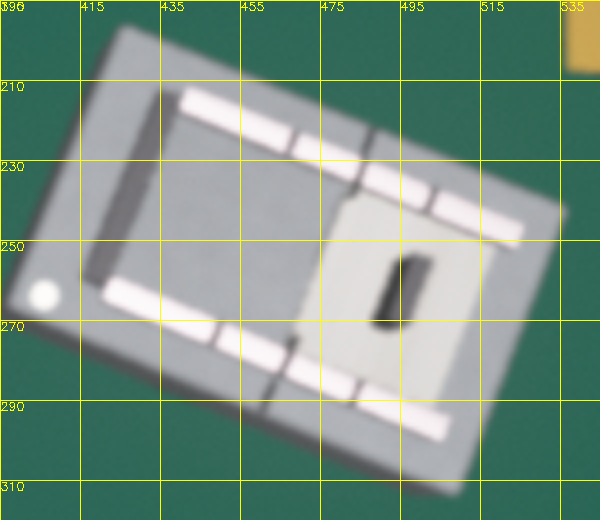

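```bash
python3 - <<'E'
from h import *
s=snap('top')
def poly(o,pts,z,name):
    p=np.array([hit(s,o[0]+u/4,o[1]+v/4,z)[:2] for u,v in pts]);n=len(p)
    print(name,p.mean(0).round(1),[(round(float(np.hypot(*d)),1),round(float(np.degrees(np.arctan2(d[1],d[0]))),1)) for d in np.roll(p,-1,0)-p])
A=(180,180);B=(395,190)
poly(A,[(582,328),(618,366),(553,424),(518,384)],70,'block')
poly(A,[(134,10),(307,47),(190,523),(12,480)],6,'rack')
poly(B,[(122,26),(567,212),(457,495),(5,303)],70,'jig')
poly(A,[(172,54),(235,70),(206,162),(150,150)],12,'slotfloor')
poly(A,[(255,82),(255,82),(236,160),(236,160)],37,'strip')
poly(A,[(414,182),(457,203),(420,278),(373,255)],70,'purple')
poly(A,[(597,155),(665,200),(640,245),(567,195)],70,'orange')
poly(B,[(290,145),(435,205)],82,'longmarks_left/right?')
print([hit(s,B[0]+u/4,B[1]+v/4,82).round(1) for u,v in[(293,143),(362,170),(432,198),(216,332),(286,360),(356,390)]])
print('tabtop',hit(s,395+415/4,190+292/4,112.5))
st=status.observe(); print(rot(st['eef_rot']).as_matrix().round(2))
E
```

```text
block [491.1  17. ] [(24.8, -136.8), (41.1, 131.6), (25.1, 41.2), (40.2, -48.9)]
rack [553.2 221.6] [(90.5, -102.4), (246.1, 167.1), (91.3, 76.5), (244.3, -13.1)]
jig [ 527.4 -257.7] [(227.9, -113.4), (145.3, 156.5), (228.5, 66.7), (145.5, -23.7)]
slotfloor [630.1 207.4] [(33.1, -104.6), (49.0, 163.7), (29.0, 77.7), (50.2, -11.6)]
strip [619.4 176.1] [(0.0, 0.0), (40.0, 167.4), (0.0, 0.0), (40.0, -12.6)]
purple [560.9  89.2] [(23.0, -116.3), (39.9, 154.2), (25.0, 63.8), (40.0, -28.8)]
orange [575.4  -6.7] [(39.1, -124.0), (24.7, 150.9), (42.3, 55.2), (24.1, -36.7)]
longmarks_left/right? [ 565.2 -291.8] [(73.1, -113.1), (73.1, 66.9)]
[array([ 580.5, -259.7,   82. ]), array([ 567.5, -291.7,   82. ]), array([ 554.1, -324.2,   82. ]), array([ 491.3, -220.7,   82. ]), array([ 478.1, -253. ,   82. ]), array([ 464.1, -285.1,   82. ])]
tabtop [ 507.10680542 -305.85164748  112.5       ]
[[ 0.28 -0.96 -0.  ]
 [-0.96 -0.28  0.  ]
 [-0.   -0.   -1.  ]]
```

arm_command([
  [6,6,2,0,0,10],
  [12,12,4,0,0,20],
  [18,18,4,0,0,30],
  [23,24,4,0,0,40],
  [28,30,4,0,0,50],
], jaw=0.3)

```text
clock: 0.78
ee_pos: [394.8, -399.0, 248.4]
eef_rot: [0.0, 0.979, -0.204, -0.001]
wrist_force: [0.5, -0.3, -0.4]
grip_width: 60.2
```

arm_command([
  [2,6,0,0,0,10],
  [3,12,0,0,0,20],
  [3,18,0,0,0,30],
  [3,24,0,0,0,40],
  [3,29,-1,0,0,50],
])

```text
clock: 1.4
ee_pos: [424.9, -106.8, 238.8]
eef_rot: [0.001, 0.973, 0.232, -0.0]
wrist_force: [1.1, -0.0, -0.8]
grip_width: 59.7
```

arm_command([
  [3,6,0,0,0,7],
  [6.6,12.4,-3,0,0,14.4],
  [6.6,12.4,-5,0,0,14.4],
  [6.6,12.4,-5,0,0,14.4],
  [6.6,12.4,-5,0,0,14.4],
])

```text
clock: 2.02
ee_pos: [490.7, 16.5, 189.0]
eef_rot: [0.001, 0.936, 0.352, -0.0]
wrist_force: [-0.4, -1.1, 0.7]
grip_width: 59.8
```

```bash
python3 - <<'E'
from h import *
s=snap('wrist','w1.png'); st=status.observe()
print(st['ee_pos'],st['eef_rot'],st['joints'].round(2),s['xyz'],s['camera_matrix'])
R0=R.from_euler('z',-48.9,degrees=True)
im=s['image'].copy()
for x,y in((20,12),(20,-12),(-20,-12),(-20,12)):
    p=R0.apply([x,y,0])+[491.1,17,70]; u,v=proj(s,p,True); print(u,v); cv2.circle(im,(int(u),int(v)),3,(0,0,255),1)
cv2.imwrite('pics/w1b.png',im)
E
```

```text
[491.03125005  16.01764268 189.3902408 ] [1.67635033e-03 9.36157850e-01 3.51575980e-01 2.77269612e-05] [ 0.8   0.39 -1.08  1.95  0.41  1.03  0.26] [435.73678917  78.69154532 352.92704154] [[371.64829954   0.         311.14269865]
 [  0.         371.64829954 230.61188868]
 [  0.           0.           1.        ]]
327.13113882507946 239.32368648057871
297.5167804265236 239.23666123688238
297.1203776848994 190.91730855592243
327.93564611166056 191.019337909215
```

View pics/w1b.png

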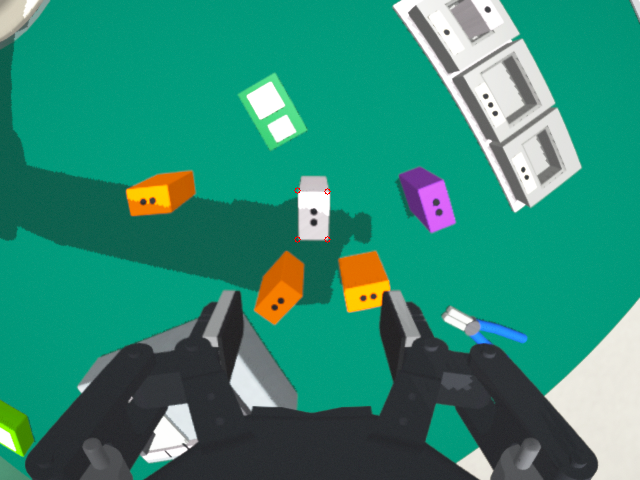

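The wrist view shows the block top at (297–329, 190–239), matching the prediction. I'm going down to grip it.

arm_command([
  [0,0.05,-4,0,0,0],
  [0,0.05,-8,0,0,0],
  [0,0.05,-12,0,0,0],
  [0,0.05,-15.4,0,0,0],
  [0,0.05,-15.4,0,0,0],
])

```text
clock: 2.7
ee_pos: [489.6, 14.6, 34.6]
eef_rot: [0.002, 0.937, 0.35, -0.002]
wrist_force: [0.8, 1.2, 1.4]
grip_width: 60.0
```

arm_command([
  [0,0,0,0,0,0],
  [0,0,0,0,0,0],
  [0,0,0,0,0,0],
  [0,0,0,0,0,0],
  [0,0,0,0,0,0],
], jaw=1, force=45)

```text
clock: 3.32
ee_pos: [491.5, 14.4, 36.4]
eef_rot: [0.003, 0.937, 0.35, -0.0]
wrist_force: [0.7, -1.4, 8.0]
grip_width: 22.7
```

arm_command([
  [0,0,0,0,0,0],
  [0,0,0,0,0,0],
  [0,0,2,0,0,0],
  [0,0,6,0,0,0],
  [0,0,10,0,0,0],
])

```text
clock: 3.95
ee_pos: [490.7, 14.5, 137.0]
eef_rot: [0.002, 0.937, 0.351, -0.001]
wrist_force: [0.7, -0.6, -1.8]
grip_width: 22.9
```

arm_command([
  [3.5,5,0,0,0,9],
  [7,10,0,0,0,18],
  [10.5,15,0,0,0,27],
  [13.6,19,0,0,0,35.8],
  [13.6,19,0,0,0,35.8],
])

```text
clock: 4.58
ee_pos: [626.5, 209.6, 136.2]
eef_rot: [0.0, 0.782, 0.624, 0.001]
wrist_force: [-0.6, 0.1, -2.1]
grip_width: 23.1
```

arm_command([
  [0,0,0,0,0,0],
  [0,0,-2,0,0,0],
  [0,0,-2,0,0,0],
])

```text
clock: 4.95
ee_pos: [625.0, 206.8, 113.5]
eef_rot: [0.0, 0.782, 0.623, -0.002]
wrist_force: [0.1, 0.1, -1.8]
grip_width: 22.9
```

```bash
python3 - <<'E'
from h import *
s=snap('wrist','w2.png'); st=status.observe()
q=st['eef_rot'];print(st['ee_pos'],2*np.degrees(np.arctan2(q[2],q[1])),st['joints'].round(2))
R0=R.from_euler('z',-13.1,degrees=True)
im=s['image'].copy();c=np.array([626.3,204.6,0])
for a,b,z,col in((70,76,37,(0,0,255)),(47+6,31+6,37,(255,0,0)),(47,31,34,(0,255,0))):
    pts=[proj(s,R0.apply([x*a/2,y*b/2,z])+c,True) for x,y in((1,1),(1,-1),(-1,-1),(-1,1))]
    cv2.polylines(im,[(np.array(pts)*16).astype(int)],True,col,1,cv2.LINE_AA,4); 
    print(np.round(pts))
m=im[80:420,140:500]; cv2.imwrite('pics/w2b.png',cv2.resize(m,None,fx=1.75,fy=1.75,interpolation=2))
E
```

```text
[625.63369657 207.46943581 114.65412478] 77.06226635310412 [ 0.28  0.82 -1.    1.59  0.74  1.15  0.46]
[[361. 282.]
 [256. 281.]
 [251. 186.]
 [366. 186.]]
[[334. 271.]
 [282. 271.]
 [281. 198.]
 [336. 199.]]
[[330. 266.]
 [287. 265.]
 [286. 202.]
 [331. 202.]]
```

View pics/w2b.png

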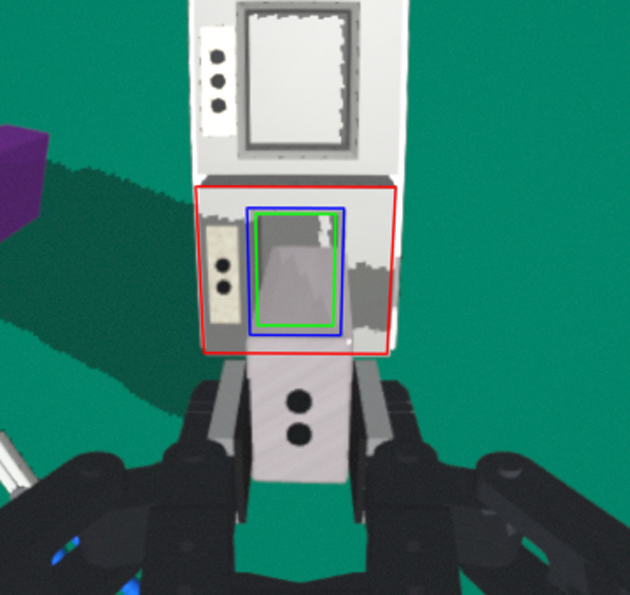

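```bash
python3 - <<'E'
from h import *
s=snap('wrist'); 
for z in (146,148.5,151): print(hit(s,310.9,318.9,z,True).round(1))
f=lambda u,v,z:hit(s,140+u/1.75,80+v/1.75,z,True).round(1)
print('block top corners',f(249,481,148.5),f(349,482,148.5)); print('2dot strip',f(223,276,37),'3dot slot',f(302,83,37))
print(status.observe()['ee_pos'])
E
```

```text
[626.3 207.4 146. ]
[624.8 207.8 148.5]
[623.2 208.2 151. ]
block top corners [640.4 191.4 148.5] [646.3 215.6 148.5]
2dot strip [622.3 177.3  37. ] 3dot slot [556.  224.5  37. ]
[626.15008563 208.17534643 115.54385302]
```

arm_command([
  [0.26,-0.19,0,0,0,0],
  [0.26,-0.19,-2,0,0,0],
  [0.26,-0.19,-3.3,0,0,0],
  [0.26,-0.19,-3.3,0,0,0],
])

```text
clock: 5.55
ee_pos: [627.4, 205.6, 80.3]
eef_rot: [-0.0, 0.782, 0.623, -0.002]
wrist_force: [0.1, 0.2, -1.1]
grip_width: 22.5
```

arm_command([
  [0,0,-0.5,0,0,0],
  [0,0,-1,0,0,0],
  [0,0,-1.5,0,0,0],
  [0,0,-1.5,0,0,0],
])

```text
clock: 6.05
ee_pos: [627.1, 205.4, 64.8]
eef_rot: [-0.0, 0.782, 0.623, -0.002]
wrist_force: [0.0, 0.2, -2.0]
grip_width: 22.5
```

arm_command([
  [0,0,-0.5,0,0,0],
  [0,0,-1,0,0,0],
  [0,0,-1.4,0,0,0],
  [0,0,-1.4,0,0,0],
])

```text
clock: 6.55
ee_pos: [626.8, 205.3, 50.3]
eef_rot: [-0.001, 0.782, 0.623, -0.002]
wrist_force: [0.5, -0.3, -1.7]
grip_width: 22.6
```

arm_command([
  [0,0,-0.1,0,0,0],
  [0,0,-0.2,0,0,0],
  [0,0,-0.2,0,0,0],
])

```text
clock: 6.92
ee_pos: [626.9, 205.4, 48.6]
eef_rot: [-0.0, 0.782, 0.623, -0.002]
wrist_force: [-0.6, -0.3, -0.3]
grip_width: 22.9
```

arm_command([
  [0,0,-0.2,0,0,0],
  [0,0,-0.2,0,0,0],
])

```text
clock: 7.18
ee_pos: [627.1, 205.7, 48.4]
eef_rot: [0.0, 0.782, 0.623, -0.002]
wrist_force: [-3.2, -1.4, 9.2]
grip_width: 23.0
```

arm_command([
  [0,0,0,0,0,0],
  [0,0,0,0,0,0],
  [0,0,0,0,0,0],
  [0,0,0,0,0,0],
], jaw=0.5)

```text
clock: 7.68
ee_pos: [627.0, 205.6, 48.2]
eef_rot: [-0.0, 0.782, 0.623, -0.002]
wrist_force: [0.1, -0.4, 0.0]
grip_width: 42.8
```

arm_command([
  [0,0,2,0,0,0],
  [0,0,6,0,0,0],
  [0,0,10,0,0,0],
  [0,0,12,0,0,0],
  [0,0,12,0,0,0],
])

```text
clock: 8.3
ee_pos: [628.0, 206.1, 170.1]
eef_rot: [0.001, 0.782, 0.623, -0.001]
wrist_force: [1.1, -0.1, -1.1]
grip_width: 42.7
```

```bash
python3 - <<'E'
from h import *
s=snap('wrist','w3.png'); t=snap('scene')
a=s['image'][60:400,140:480]; b=cv2.resize(t['image'][280:395,310:500],(660,400),interpolation=2)
a=cv2.resize(a,(600,600)); b=cv2.resize(b,(200,121*1)) if 0 else b
cv2.imwrite('pics/w3a.png',a); cv2.imwrite('pics/s3.png',b)
im=s['image']; c=np.array([627.5,205.8,0]);R0=R.from_euler('z',-13.1,degrees=True)
for z in(82,): print([np.round((np.array(proj(s,R0.apply([x*20,y*12,z])+c,True))-[140,60])*600/340) for x,y in((1,1),(1,-1),(-1,-1),(-1,1))])
print(status.observe()['ee_pos'])
E
```

```text
[array([329., 342.]), array([272., 341.]), array([271., 248.]), array([331., 248.])]
[626.61437195 204.91529061 167.09754109]
```

View pics/w3a.png

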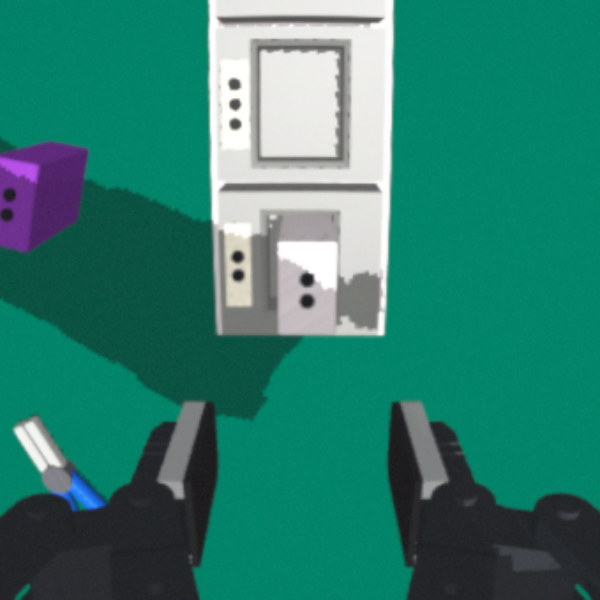

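View pics/s3.png

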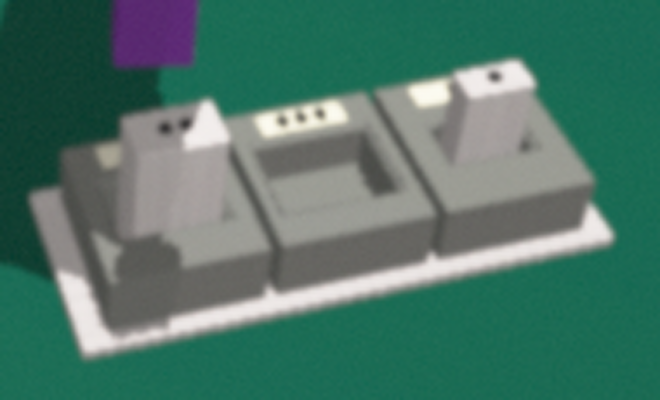

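Both views show the block standing in the two-dot slot at full depth. Block top is at (278–337, 241–335) in the wrist crop, its size matches a height of 82 mm, and floor contact came at the expected height. Next is the jig.

arm_command([
  [-1.3,-6,3,0,0,-5],
  [-2.6,-12,3,0,0,-10.5],
  [-3.9,-18,3,0,0,-10.5],
  [-5.2,-24,3,0,0,-10.5],
  [-6.5,-30,3,0,0,-10.5],
])

```text
clock: 9.02
ee_pos: [560.1, -96.3, 195.3]
eef_rot: [-0.001, 0.836, 0.549, -0.004]
wrist_force: [0.9, -0.4, -0.5]
grip_width: 42.7
```

arm_command([
  [-1.3,-6,0,0,0,0],
  [-2.6,-12,0,0,0,0],
  [-3.9,-18,0,0,0,0],
  [-5.3,-22,0,0,0,0],
  [-5.3,-22,0,0,0,0],
])

```text
clock: 9.65
ee_pos: [503.6, -321.3, 192.4]
eef_rot: [-0.003, 0.838, 0.545, -0.005]
wrist_force: [0.3, 0.5, -0.2]
grip_width: 42.3
```

```bash
python3 - <<'E'
from h import *
s=snap('wrist','w4.png'); st=status.observe()
q=st['eef_rot'];print(st['ee_pos'],2*np.degrees(np.arctan2(q[2],q[1])),st['joints'].round(2))
R0=R.from_euler('z',-23.5,degrees=True); c=np.array([528,-257.9,0]); im=s['image'].copy()
def L(pts,col): 
    pp=[proj(s,R0.apply(p)+c,True) for p in pts]; cv2.polylines(im,[(np.array(pp)*16).astype(int)],True,col,1,cv2.LINE_AA,4)
L([(17,-45,112.5),(17,-55,112.5),(-17,-55,112.5),(-17,-45,112.5)],(0,0,255))
for y,col in((-50,(255,0,0)),(-15,(0,255,0)),(20,(255,0,0))):
  for x in(-49,49): L([(x-6,y,82),(x+6,y,82)],col)
print([proj(s,c+R0.apply(p),True) for p in((0,-50,112.5),(0,-15,82))])
u,v=proj(s,c+R0.apply([0,-15,100]),True); u=int(np.clip(u,170,470));v=int(np.clip(v,150,330))
print(u,v); cv2.imwrite('pics/w4b.png',cv2.resize(im[v-150:v+150,u-170:u+170],None,fx=2,fy=2,interpolation=2))
E
```

```text
[ 504.96496343 -318.00811122  193.01685885] 66.31410288830115 [ 1.28  0.64 -1.09  1.69  0.61  1.21  1.19]
[(np.float64(337.40495383857177), np.float64(228.99605175766112)), (np.float64(379.70080788932466), np.float64(216.8723586317903))]
383 223
```

View pics/w4b.png

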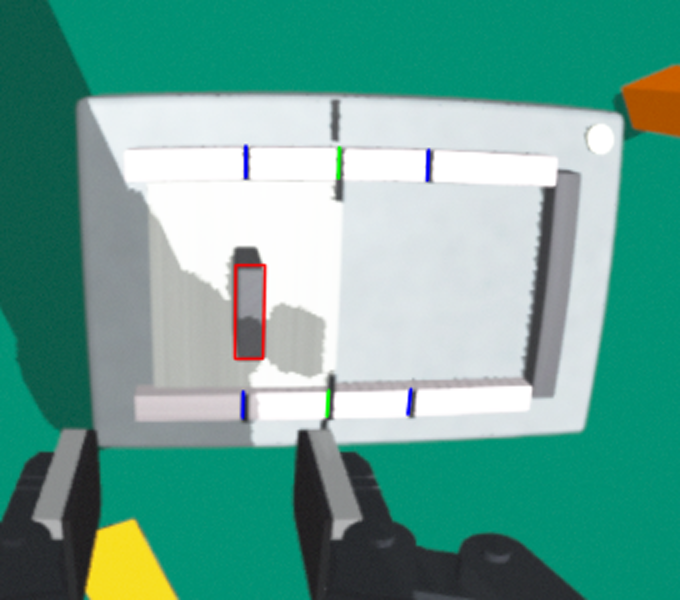

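Tab at (249,312) and the marks at (246–340, 163) agree with my estimate to about 1 mm. I'll align, go down, grip, then slide.

arm_command([
  [0.3,1.4,0,0,0,0],
  [0.3,1.4,-2,0,0,0],
  [0.3,1.4,-5,0,0,0],
  [0.3,1.4,-6,0,0,0],
  [0.3,1.4,-6,0,0,0],
])

```text
clock: 10.32
ee_pos: [507.7, -302.8, 132.1]
eef_rot: [-0.004, 0.837, 0.548, -0.005]
wrist_force: [0.3, -0.3, -0.2]
grip_width: 43.1
```

arm_command([
  [0.03,-0.1,-2,0,0,0],
  [0.03,-0.1,-4,0,0,0],
  [0.03,-0.1,-4.7,0,0,0],
  [0.03,-0.1,-4.7,0,0,0],
])

```text
clock: 10.82
ee_pos: [507.5, -303.5, 84.2]
eef_rot: [-0.005, 0.837, 0.548, -0.005]
wrist_force: [0.7, 0.1, 0.1]
grip_width: 42.4
```

arm_command([
  [0,0,0,0,0,0],
  [0,0,0,0,0,0],
  [0,0,0,0,0,0],
  [0,0,0,0,0,0],
  [0,0,0,0,0,0],
], jaw=1, force=60)

```text
clock: 11.45
ee_pos: [507.9, -304.0, 85.0]
eef_rot: [-0.004, 0.837, 0.548, -0.005]
wrist_force: [-1.7, -0.7, 5.6]
grip_width: 7.8
```

arm_command([
  [0.28,0.64,0,0,0,0],
  [0.56,1.28,0,0,0,0],
  [0.84,1.93,0,0,0,0],
  [1.12,2.57,0,0,0,0],
  [1.4,3.21,0,0,0,0],
])

```text
clock: 12.08
ee_pos: [520.2, -275.0, 85.0]
eef_rot: [-0.003, 0.837, 0.547, -0.007]
wrist_force: [-4.3, -8.5, 5.1]
grip_width: 7.6
```

arm_command([
  [0,0,0,0,0,0],
  [0,0,0,0,0,0],
])

```text
clock: 12.32
ee_pos: [519.0, -277.9, 85.0]
eef_rot: [-0.002, 0.838, 0.546, -0.009]
wrist_force: [-4.4, -5.9, 4.8]
grip_width: 7.5
```

```bash
cat > chk.py <<'E'
from h import *
import sys
s=snap('wrist'); st=status.observe()
print(st['ee_pos'],st['wrist_force'],st['grip_width'])
R0=R.from_euler('z',-23.5,degrees=True); c=np.array([528,-257.9,0])
d=R0.inv().apply(st['ee_pos']-c); print('TCP in jig',d.round(1))
u,v=proj(s,c+R0.apply([0,-15,100]),True); u=int(np.clip(u,170,470));v=int(np.clip(v,150,330)); print(u,v)
cv2.imwrite('pics/'+sys.argv[1],cv2.resize(s['image'][v-150:v+150,u-170:u+170],None,fx=2,fy=2,interpolation=2))
t=snap('top'); b=t['image'][190:320,395:545]; cv2.imwrite('pics/t'+sys.argv[1],cv2.resize(b,None,fx=4,fy=4,interpolation=2))
E
python3 chk.py w5.png
```

```text
[ 518.95594011 -277.87793111   84.96075371] [-3.87253301 -7.02780233  4.33250541] 7.841162711302049
TCP in jig [ -0.3 -21.9  85. ]
325 299
```

View pics/w5.png

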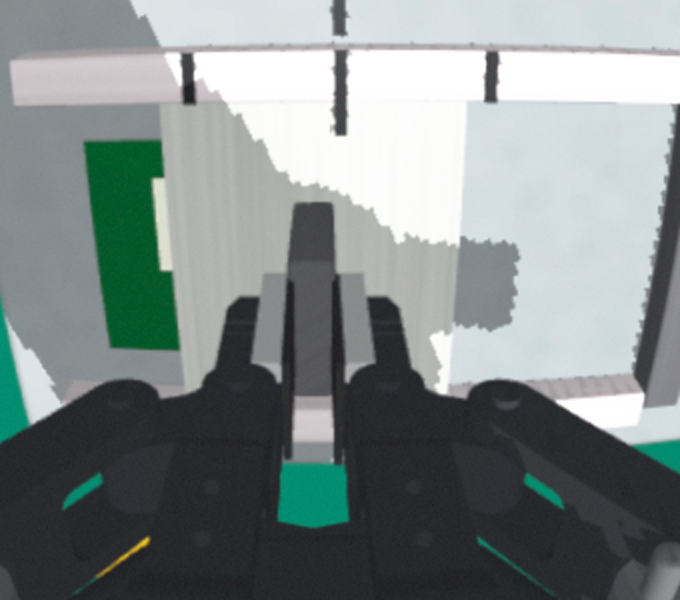

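The wrist view shows the tab at (313,230), short of the long mark at (340,90). The spring makes the arm sag by about 3–4 mm, so I'll command past the mark to allow for it.

arm_command([
  [0.2,0.5,0,0,0,0],
  [0.43,0.98,0,0,0,0],
  [0.43,0.98,0,0,0,0],
  [0.43,0.98,0,0,0,0],
  [0.43,0.98,0,0,0,0],
])

```text
clock: 13.05
ee_pos: [521.8, -271.4, 85.0]
eef_rot: [-0.001, 0.838, 0.545, -0.012]
wrist_force: [-4.0, -7.0, 3.9]
grip_width: 7.6
```

```bash
python3 chk.py w6.png; python3 - <<'E'
from h import *
P=[]
for i in range(8):
    snap('top'); P.append(status.observe()['ee_pos'])
R0=R.from_euler('z',-23.5,degrees=True)
print(R0.inv().apply(np.array(P)-[528,-257.9,0]).round(1)[:,1])
E
```

```text
[ 521.72259475 -271.37792991   84.96758886] [-5.07238016 -7.44216319  3.77796069] 7.419780047082488
TCP in jig [ -0.4 -14.9  85. ]
310 299
[-14.8 -14.9 -14.9 -14.9 -14.9 -14.9 -14.8 -14.8]
```

```bash
python3 - <<'E'
from h import *
s=snap('wrist'); im=s['image'].copy()
R0=R.from_euler('z',-23.5,degrees=True); c=np.array([528,-257.9,0])
def L(pts,col): 
    pp=[proj(s,R0.apply(p)+c,True) for p in pts]; cv2.polylines(im,[(np.array(pp)*16).astype(int)],True,col,1,cv2.LINE_AA,4)
L([(17,-10,112.5),(17,-20,112.5),(-17,-20,112.5),(-17,-10,112.5)],(0,0,255))
L([(-17,-10,76.5),(-17,-20,76.5)],(0,0,255)); L([(-42,22,76.5),(42,22,76.5)],(255,0,255))
for y,col in((-50,(255,0,0)),(-15,(0,255,0)),(20,(255,0,0))):
  for x in(-49,49): L([(x-6,y,82),(x+6,y,82)],col)
cv2.imwrite('pics/w7.png',cv2.resize(im[149:449,140:480],None,fx=2,fy=2,interpolation=2))
E
```

```text
(no output)
```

View pics/w7.png

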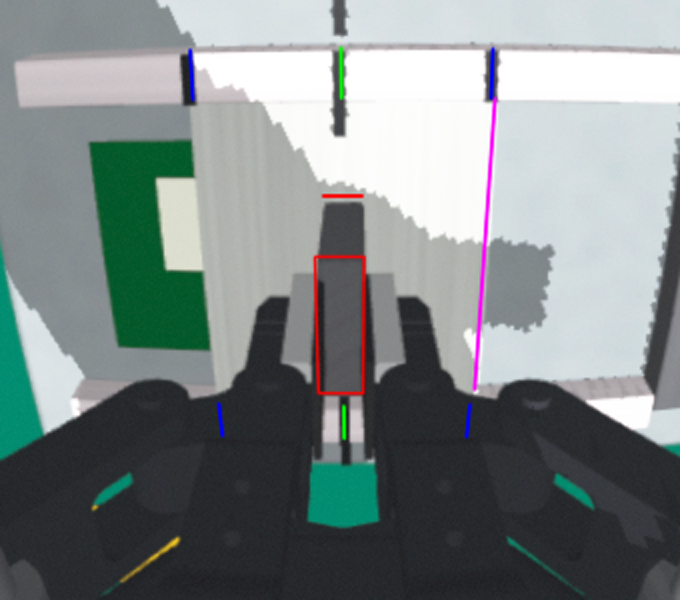

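Tab base is centred at about (342,210), on the line joining the long marks at (340,75) and (346,430), so it is within about 0.5 mm of half travel. I'm handing in.

```bash
python3 - <<'E'
from h import *
st=status.observe(); print(st['clock'],st['ee_pos'],st['grip_width']); print(order.sign_off())
E
```

```text
13.6 [ 521.77128229 -271.36200185   84.9881041 ] 7.785219926178164
the job is handed in; nothing more can be done
None
```

The block is back in its two-dot slot and the shutter is held at half travel; I handed the job in at 13.6 s.

- **Block:** I lowered it until it met the slot floor at the expected height (about 9 N), then let go. Both camera views taken afterwards show it standing fully down in the two-dot slot. It sits about 2.5 mm off my slot estimate towards the holder's +y side, which the slot's clearance allows. The shutter stayed shut until the block was released.
- **Shutter:** The gripper holds the tab with a 60 N grip. The first pull stopped about 7 mm short because the arm gave way to the spring, so I corrected it. It then held steady at jig y = -14.8 to -14.9 mm against a target of -15. The last wrist image shows the tab level with the long marks to within about 0.5 mm.
- **Bystanders:** I did not touch the pliers, the spare board or the small block. I did not measure their positions again at the end, but the small block was still in its holder in the view after the block was placed.

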